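# Check a warming plate with a contact probe

### The job

Slide the steel plate with the green grip block fully home into the slot of the plate warmer and let go of it; then take the white contact probe out of its stand and hold it upright on the plate, with its brass tip inside the red ring and the spring tip pressed in gently, to about the middle of its travel. Finish while still holding the probe there, pressing lightly, the probe touching only the plate and your fingers off the plate. Leave the plate with the yellow block and the jars and caps where they are.

Things in the scene. Friction and masses are not known exactly. Their poses are not given: they have to be found in the camera images.
- plate: Flat steel plate 120 x 56 x 8 mm (x, y, z of its own frame), lying flat, about 0.16 kg, with an upright green grip block near its outer (-x) end and a red target ring on its top. Origin: centre of its underside. Its +x end is the end that goes into the slot first. The yellow-block plate has the same size.
- grip (a point): Point in the green grip block. The block is 14 mm (plate x) x 30 mm (plate y), stands 34 mm above the plate's top face, and is centred 47 mm from the plate's centre towards -x. The point is on the block's axis, 30 mm above the plate's underside, that is 22 mm above its top face; axes as the plate's.
- spot (a point): Centre of the red ring on the plate's top face (8 mm above the plate's underside, 8 mm from the plate's centre towards -x). Red ring 30 mm outside, 20 mm inside diameter, white inside, with a 4 mm black dot at its centre.
- warmer: Plate warmer, dark base and blue head, fixed. Origin at table height on the slot's middle line. Base 100 mm wide, from x = -85 to +75 mm of its own frame, its floor 8 mm above the table. The slot opens to its -x and runs along its +x: open apron from x = -85 to -22, flared cheeks to 0, then side walls 59 mm apart; solid end stop at x = 60.
- mouth (a point): Floor of the slot at the front edge of the blue cover, at x = 20 mm of the warmer. The cover reaches from there to x = 75; its underside is 11 mm above the floor, its top 43 mm above the table.
- seat (a point): Where the plate's origin (centre of its underside) lies when the plate is fully home against the stop: straight above the warmer's origin, on the floor, 8 mm above the table; the plate's axes are then along the warmer's. The ring and the grip block stay in the open, in front of the cover.
- probe: Contact probe standing upright in its stand, 0.13 kg. Origin: centre of the underside of its black collar (34 mm diameter, 6 mm high), +z up along the probe. Above the collar a round white handle 26 mm in diameter, from 6 to 82 mm above the origin, with an orange band near its top; below the collar a steel shank 16 mm in diameter and 50 mm long, then the brass spring tip.
- handle (a point): Middle of the probe's handle, 45 mm above the probe's origin: where to grip it.
- tip (a point): Lower end of the round brass tip (6 mm diameter), 72 mm below the probe's origin with the spring out; the end moves up with the tip when it is pressed in.
- plunger (a joint): Travel of the brass spring tip into the shank, m: 0 = fully out, 0.014 = fully in. Spring 300 N/m with 0.6 N preload: 2.7 N at 7 mm, 4.8 N at 14 mm, where it meets a hard stop.
- stand: Grey probe stand, block 70 x 70 x 85 mm high, fixed to the table, with a vertical hole 22 mm in diameter right through its middle. Origin: centre of its underside. The probe's collar rests on its top; lift the probe straight up by at least 75 mm to clear it.
- spare: Another steel plate, same size and origin, with a yellow grip block and no ring; to be left alone.
- jar0: Amber jar with a green lid, 56 mm diameter, 80 mm high; origin under its centre; bystander.
- jar1: Amber jar like the first; bystander.
- jar2: Amber jar like the first; bystander.
- green_cap: Empty green jar lid lying mouth up near the robot, 56 mm diameter, 18 mm high; bystander.
- blue_cap: Small blue cap lying mouth up, 40 mm diameter, 15 mm high; bystander.
There are look-alikes about, which are no part of the job. Leave any purple look-alike of the plate alone.

How it is judged:
On the way, in this order (a step that is already met when the one before it is completed fails the run):
1. the green-block plate is fully home in the warmer's slot and let go (x of plate in the frame of warmer between -0.004 and 0.004 m and y of plate in the frame of warmer between -0.004 and 0.004 m and z of plate in the frame of warmer between 0.005 and 0.0105 m and angle between the x axis of plate and the x axis of warmer, either way round below 0.08 rad and angle between plate's own z axis and vertical below 0.06 rad and contact force between the fingers and plate below 0.1 N), for 0.3 s.
2. the probe is lifted clear of its stand in the fingers (z of tip in the frame of stand above 0.086 m and contact force between the fingers and probe above 1 N), for 0.2 s.
At the end, for the whole second after the job is handed in: Plate home (within 4 mm, flat), untouched by the robot; probe held by the fingers, still, within 0.1 rad of upright, tip within 7 mm of the ring centre, plunger in 3 to 11 mm (0.5 to 8 N), touching neither warmer nor stand; bystanders within 20 mm of their starts (all of step 1 and horizontal distance between tip and spot below 0.007 m and angle between probe's own z axis and vertical below 0.1 rad and value of joint plunger between 0.003 and 0.011 m and contact force between probe and plate between 0.5 and 8 N and contact force between the fingers and probe above 1 N and contact force between the arm and plate below 0.1 N and contact force between probe and warmer below 0.1 N and contact force between probe and stand below 0.1 N and linear speed of each of probe, plate below 0.02 m/s and distance of each of spare, jar0, jar1, jar2, green_cap, blue_cap from where it was at the start of the episode below 0.02 m); the arm keeps its last pose, push and grip.
It fails at once if the probe is pushed hard against the plate (over 12 N) (contact force between probe and plate above 12 N).
It fails at once if the yellow-block plate, a jar or a cap is disturbed (moved over 20 mm) (distance of any of spare, jar0, jar1, jar2, green_cap, blue_cap from where it was at the start of the episode above 0.02 m).
It also fails if it takes over 61 s, if anything falls off the work surface, if the arm or the gripper's body presses on something with over 40 N, if the wrist force passes 120 N, or if a joint passes its speed limit or range.

### The arm

A 6-joint arm with a two-finger parallel gripper is mounted at the origin on the work surface. World frame = base frame: x ahead of the robot, y to its left, z up, the work surface at z = 0. Lengths are in m, angles in rad, forces in N, time in s.
With the tool pointing down it reaches from about 0.35 to 0.775 m from the base axis. Payload 7.3 kg.
Tool frame: the origin (TCP) lies midway between the tips of the shut fingers; the grasp point (between the pads) lies 19 mm behind it (tcp_to_grasp is the distance from the TCP to the grasp point, in m); z points along the fingers, y is the line along which they close (so a half turn about z gives the same grasp; the last joint's range is limited). The gripper opens to 92 mm and grips with 3 to 60 N. Pads are 19 mm wide; open, the fingers measure 130 mm over their backs; the gripper's body (75 mm by 190 mm) begins 47 mm behind the grasp point.
Start: joints at [-1.436, 0.342, 1.524, -0, 1.275, -0.146], TCP at [0.146, -0.504, 0.206] pointing down, gripper open.
Joint ranges: [-2.53, 2.53], [-0.77, 2.02], [0.04, 2.7], [-1, 4.14], [0.28, 2.66], [-3.11, 3.11]. Speed limits (rad/s): [2.57, 2.57, 3.14, 3.14, 3.14, 3.14].

### API

Orientations are given as [roll, pitch, yaw] about the fixed x, y, z axes, in that order (R = Rz(yaw) Ry(pitch) Rx(roll)).
In Python, from cell import observe, read_camera, calibration, hand_in, tcp_to_grasp gives the robot as it stands.
- The arm moves only by the tool send_rows, never from a script. Its argument "targets" is a list of rows, each a list of 5 numbers: the opening, from 0 (shut) to 1 (fully open), then the shift along the world's x, y, z in m, then the turn about the world's z in rad. A call has 1 to 5 rows; each row shifts and turns the commanded pose from where the row before left it; what a row does not reach is not made up. A row lasts 1/10 s, in which the tool goes at most 50 mm and 8.59 degrees, less where a joint would pass 70% of its speed; a pose out of reach is approached as far as the arm can. A call is refused whole if a number of a shift passes 0.05 or a number of a turn 0.15, either way. A call with a gripper value outside its range is refused whole. The fingers move at their own pace and stop on an object; "grip_force" is the grip in N (left out, the last holds). Time passes only in rows, so rows that do not move let the fingers close. It gives the time, the measured TCP pose, the force, the opening and the grip force at its end, in the units of the state.
- observe(): the state, without advancing time (a new reading comes with each control period).
- read_camera(name): name is "side" or "top" or "wrist"; returns (picture, depth): 420x560x3 uint8, red, green, blue; 420x560 float32, m along the optical axis (not along the pixel's ray), 0 where there is no reading.
- calibration(name): a dict with "intrinsics" (3x3 intrinsics, pixels), "world_to_cam" (4x4, takes a point from world to camera coordinates); the wrist camera has in their place "hand_eye" (4x4, takes a point from camera to tool coordinates, whose origin is the TCP and whose axes are the flange's). Camera axes: x right, y up, looking along -z (the intrinsics and any distortion apply to the point x, -y, -z); pixel columns grow to the right and rows downward; lengths in m; the calibration is good to about 2 mm. A picture is of the moment at which its call begins: read the wrist's pose just before it. calibration takes no time and is no camera call.
- hand_in(): hands the job in; it is judged then, once.
The state is a dict: "time": time; "qpos": joint angles; "qvel": joint speeds; "joint_efforts": joint torques, N m; "tool_pos": TCP position; "tool_rot": TCP orientation; "contact_force": force on the tool from outside, world axes, zero at the start; "torque": the same for the moment, N m; "opening": finger opening in m; "grip_force": force on a finger pad.
Only numpy, scipy, OpenCV 4.12 (cv2) and the standard library are available. Lean on these libraries where they do the work, as an engineer would, in place of code of your own. Each camera call takes 0.05 s, during which the arm holds its last target. There are 200 camera calls.

## Working session

There is one attempt and no reset: what is moved stays moved. The work goes in short steps, Python scripts to look and compute and a tool call to move; the robot and the scene stay as the last step left them, time stands still between calls to the robot, and variables do not carry over. Pictures are saved under pics/ and viewed, at most 10 in all, crops included, and the job is handed in when it is done.

Besides the shell and the picture viewer there is one more tool, called after "Call:" as name([rows], argument=value, ...), one row to a line, values as JSON. send_rows: Moves the arm, as the interface text tells. Its arguments: {"type":"object","properties":{"targets":{"type":"array","items":{"type":"array","items":{"type":"number"}}},"grip_force":{"type":"number"}},"required":["targets"]}

```bash
mkdir -p pics; cat > h.py <<'E'
import numpy as np, cv2
from cell import *
from scipy.spatial.transform import Rotation as R
def grab(n):
    s=observe(); c=calibration(n); im,d=read_camera(n)
    K=np.array(c["intrinsics"])
    if n=="wrist":
        T=np.eye(4); r=np.array(s["tool_rot"]); T[:3,:3]=R.from_euler('xyz',r).as_matrix(); T[:3,3]=s["tool_pos"]
        C=T@np.array(c["hand_eye"])
    else: C=np.linalg.inv(np.array(c["world_to_cam"]))
    v,u=np.mgrid[:420,:560]
    P=np.stack([(u-K[0,2])/K[0,0]*d,-(v-K[1,2])/K[1,1]*d,-d],-1)@C[:3,:3].T+C[:3,3]
    P[d<=0]=np.nan
    return im,d,P,K,C
def save(n,im): cv2.imwrite(f"pics/{n}.png",im[...,::-1])
E
python3 - <<'E'
from h import *
for n in("top","side"):
    im,d,P,K,C=grab(n); save(n+"0",im); np.savez(n+"0.npz",im=im,P=P,K=K,C=C)
    print(n,{k:np.shape(v) for k,v in calibration(n).items()},C[:3,3],K.round(1).tolist(), (d>0).mean())
print({k:np.round(v,3) for k,v in observe().items()})
E
```

```text
top {'intrinsics': (3, 3), 'world_to_cam': (4, 4)} [0.47729816 0.12127744 1.20270956] [[499.0, 0.0, 275.3], [0.0, 499.0, 216.7], [0.0, 0.0, 1.0]] 0.9958843537414966
side {'intrinsics': (3, 3), 'world_to_cam': (4, 4)} [0.29061391 0.79239581 0.62470369] [[472.7, 0.0, 278.5], [0.0, 472.7, 215.9], [0.0, 0.0, 1.0]] 0.9960459183673469
{'time': np.float64(0.1), 'qpos': array([-1.436,  0.343,  1.525,  0.   ,  1.275, -0.146]), 'qvel': array([-0.   , -0.001, -0.003, -0.   ,  0.001,  0.001]), 'joint_efforts': array([ 2.0000e-03, -4.3200e+01, -2.4469e+01,  7.2000e-02,  5.3000e-02,
       -0.0000e+00]), 'tool_pos': array([ 0.145, -0.504,  0.206]), 'tool_rot': array([-3.14 , -0.   ,  0.281]), 'contact_force': array([ 0.277, -0.506, -0.119]), 'torque': array([-0.005, -0.041, -0.001]), 'grip_force': np.float64(0.0), 'opening': np.float64(0.092)}
```

View pics/top0.png

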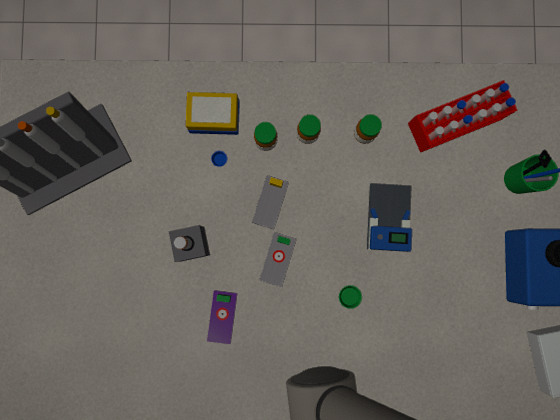

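View pics/side0.png

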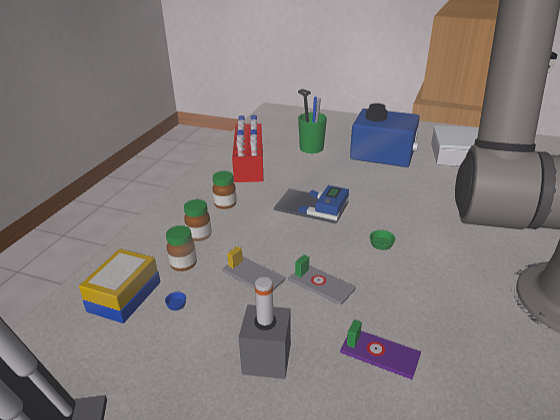

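The top view has +x up and +y left. The green-block plate is at about (278,258) with its block at (284,240). The purple decoy is at (222,317) and the spare at (271,200). The warmer is at (390,218) with its mouth facing up, and the probe in its stand is at (185,243). The side view agrees.

```bash
cat > m.py <<'E'
from h import *
def seg(im,P,col,box):
    hsv=cv2.cvtColor(im,cv2.COLOR_RGB2HSV); h,s,v=[hsv[...,i].astype(int) for i in range(3)]
    m={'green':(h>45)&(h<80)&(s>120),'red':((h<8)|(h>172))&(s>130),'white':(s<40)&(v>170),'blue':(h>100)&(h<125)&(s>120),'grey':(s<30)&(v>90),'orange':(h>3)&(h<18)&(s>140)}[col]
    w=(P[...,0]>box[0])&(P[...,0]<box[1])&(P[...,1]>box[2])&(P[...,1]<box[3])
    return m&w
def rect(Q):
    (c,wh,a)=cv2.minAreaRect((Q[:,:2]*1000).astype(np.float32)); return np.round(c,1),np.round(wh,1),round(a,1)
E
python3 - <<'E'
from m import *
for n in("top","side"):
    z=np.load(n+"0.npz"); im,P=z['im'],z['P']
    print(n)
    if n=="top":
        for nm,p in dict(grip=(284,240),ring=(278,256),wb=(390,240),wd=(390,195),probe=(180,243),stand=(200,240),spare=(275,182),cap=(350,297),table=(320,250)).items():
            print(nm,P[p[1],p[0]].round(4))
    box=(.3,.5,.05,.2)
    for col,b in (('green',(.3,.5,.05,.16)),('red',(.3,.5,.05,.16)),('blue',(.3,.6,-.3,-.05)),('orange',(.3,.5,.25,.4))):
        m=seg(im,P,col,b); Q=P[m]; 
        if len(Q)<4: print(col,len(Q)); continue
        print(col,len(Q),Q.mean(0).round(4),'zpct',np.percentile(Q[:,2],[5,50,95]).round(4),rect(Q))
    # plate top by height
    for nm,b,zl in (('plate',(.3,.5,.06,.16),(.004,.014)),('wbase',(.3,.6,-.25,-.07),(.004,.016)),('cover',(.3,.6,-.25,-.07),(.036,.05)),('stand',(.3,.5,.25,.42),(.078,.089)),('probe',(.3,.5,.25,.42),(.14,.18))):
        w=(P[...,0]>b[0])&(P[...,0]<b[1])&(P[...,1]>b[2])&(P[...,1]<b[3])&(P[...,2]>zl[0])&(P[...,2]<zl[1]); Q=P[w]
        if len(Q)>5: print(nm,len(Q),Q.mean(0).round(4),rect(Q))
E
```

```text
top
grip [0.5069 0.098  0.0422]
ring [0.4696 0.1114 0.0134]
wb [ 0.5086 -0.1473  0.0473]
wd [ 0.6179 -0.1573  0.0088]
probe [0.4959 0.3153 0.1705]
stand [0.5044 0.2866 0.0859]
spare [0.6424 0.1199 0.0436]
cap [ 0.3734 -0.0609  0.0033]
table [0.4846 0.0105 0.0015]
green 3
red 63 [0.4707 0.1107 0.0089] zpct [0.0043 0.0089 0.0133] (array([469.6, 110.2]), array([28.5, 26.2]), 0.4)
blue 853 [ 0.5198 -0.1467  0.0401] zpct [0.0183 0.043  0.0469] (array([ 534.8, -152. ]), array([94.5, 98. ]), 86.7)
orange 7 [0.4914 0.308  0.1495] zpct [0.1092 0.1601 0.164 ] (array([488.7, 311.8]), array([ 6.1, 24.6]), 35.6)
plate 1102 [0.4413 0.1135 0.008 ] (array([400. , 109.7]), array([196.4,  98.1]), 0.4)
wbase 1422 [ 0.5062 -0.151   0.0076] (array([ 450.2, -159.8]), array([179. , 298.9]), 89.8)
cover 945 [ 0.5131 -0.1512  0.0437] (array([ 513.4, -151.7]), array([94.2, 55.1]), 86.8)
stand 386 [0.4781 0.3124 0.0854] (array([485. , 313.3]), array([43.9, 71. ]), 11.7)
probe 86 [0.493  0.3148 0.1651] (array([492.4, 316.5]), array([25.2, 14.2]), 85.7)
side
green 5 [0.4979 0.0925 0.0361] zpct [0.018  0.0422 0.0427] (array([498.9,  93. ]), array([5.5, 2.2]), 49.6)
red 51 [0.4691 0.1123 0.009 ] zpct [0.0071 0.0091 0.0115] (array([469.8, 112. ]), array([27.4, 30.2]), 52.2)
blue 525 [ 0.5199 -0.1288  0.036 ] zpct [0.0145 0.0422 0.0452] (array([ 534.1, -146.3]), array([92.3, 96.5]), 86.7)
orange 50 [0.4901 0.3264 0.158 ] zpct [0.1545 0.158  0.1617] (array([489.6, 325.3]), array([22.9,  7.3]), 48.5)
plate 1099 [0.4495 0.1192 0.0088] (array([406.3, 124.3]), array([ 67.5, 199.2]), 80.2)
wbase 643 [ 0.5238 -0.1271  0.0093] (array([ 454.8, -131.9]), array([121.9, 297.2]), 86.0)
cover 543 [ 0.5112 -0.143   0.0434] (array([ 512.3, -149.9]), array([98.7, 54.8]), 86.9)
stand 792 [0.4773 0.3235 0.0854] (array([484.2, 315.1]), array([45.8, 73.8]), 11.0)
probe 300 [0.4913 0.3238 0.159 ] (array([491.5, 318.6]), array([27.4, 15.9]), 86.3)
```

Call:
send_rows([
  [1,0.034,0.031,0.004,-0.03],
  [1,0.034,0.031,0.004,-0.03],
  [1,0.034,0.031,0.004,-0.03],
  [1,0.034,0.031,0.004,-0.03],
  [1,0.034,0.031,0.004,-0.03],
])

```text
time: 0.6
tool_pos: [0.3164, -0.3479, 0.2261]
tool_rot: [-3.141, 0.0, 0.129]
contact_force: [0.8, -0.3, -1.3]
opening: 0.0917
grip_force: 0.0
```

Call:
send_rows([
  [1,0.034,0.031,0.004,-0.03],
  [1,0.034,0.031,0.004,-0.03],
  [1,0.034,0.031,0.004,-0.03],
  [1,0.034,0.031,0.004,-0.03],
  [1,0.034,0.031,0.004,-0.03],
])

```text
time: 1.1
tool_pos: [0.4865, -0.1928, 0.2461]
tool_rot: [-3.142, 0.001, -0.02]
contact_force: [1.0, -0.6, 0.1]
opening: 0.092
grip_force: 0.0
```

Call:
send_rows([
  [1,0.03,0.02,0,0],
  [1,0.03,0.02,0,0],
  [1,0,0,0,0],
])

```text
time: 1.4
tool_pos: [0.5479, -0.1517, 0.2451]
tool_rot: [-3.14, 0.0, -0.015]
contact_force: [0.7, -0.3, 0.4]
opening: 0.0919
grip_force: 0.0
```

```bash
python3 - <<'E'
from m import *
im,d,P,K,C=grab("wrist"); save("w1",im); np.savez("w1.npz",im=im,P=P,K=K,C=C)
print(observe()["tool_pos"],observe()["tool_rot"],C.round(3).tolist())
for nm,b,zl in (('wbase',(.4,.7,-.25,-.09),(.004,.016)),('cover',(.3,.6,-.25,-.07),(.036,.05))):
    w=(P[...,0]>b[0])&(P[...,0]<b[1])&(P[...,1]>b[2])&(P[...,1]<b[3])&(P[...,2]>zl[0])&(P[...,2]<zl[1]); Q=P[w]
    if len(Q)>5: print(nm,len(Q),Q.mean(0).round(4),rect(Q))
E
```

```text
[ 0.54628956 -0.15301932  0.24509988] [-3.14104720e+00  1.49932484e-03 -1.60797632e-02] [[-0.015, 0.961, 0.277, 0.624], [-1.0, -0.014, -0.005, -0.153], [-0.001, -0.277, 0.961, 0.423], [0.0, 0.0, 0.0, 1.0]]
wbase 7174 [ 0.5976 -0.1558  0.0077] (array([ 589.8, -155.7]), array([ 99.9, 110.7]), 87.0)
cover 3878 [ 0.5145 -0.1514  0.0428] (array([ 513. , -151.7]), array([93. , 55.2]), 87.0)
```

View pics/w1.png

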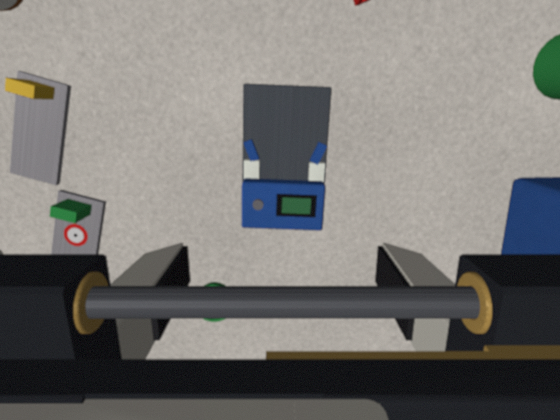

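The wrist view shows the warmer with its mouth up (towards +x) and the cover at (284,205). The ring is at (76,235). From the geometry, the warmer origin is at (0.560,-0.154) with its +x at 177°, and both rectangles agree. Next I'll look at the plate.

Call:
send_rows([
  [1,-0.015,0.044,0,-0.06],
  [1,-0.015,0.044,0,-0.06],
  [1,-0.015,0.044,0,-0.06],
  [1,-0.015,0.044,0,-0.06],
  [1,-0.015,0.044,0,-0.06],
])

```text
time: 1.95
tool_pos: [0.4689, 0.066, 0.2461]
tool_rot: [3.141, 0.0, -0.323]
contact_force: [0.1, 0.9, 0.6]
opening: 0.0915
grip_force: 0.0
```

Call:
send_rows([
  [1,-0.015,0.033,0,0],
  [1,0,0,0,0],
  [1,0,0,0,0],
])

```text
time: 2.25
tool_pos: [0.455, 0.0981, 0.2463]
tool_rot: [3.141, -0.0, -0.318]
contact_force: [-0.8, 0.1, -0.0]
opening: 0.0918
grip_force: 0.0
```

```bash
python3 - <<'E'
from m import *
im,d,P,K,C=grab("wrist"); save("w2",im); np.savez("w2.npz",im=im,P=P,K=K,C=C)
print(observe()["tool_pos"],observe()["tool_rot"])
hsv=cv2.cvtColor(im,cv2.COLOR_RGB2HSV)
B=(P[...,0]>.36)&(P[...,0]<.56)&(P[...,1]>.04)&(P[...,1]<.17)
for nm,zl in (('plate',(.0045,.012)),('blocktop',(.037,.047))):
    w=(B&(P[...,2]>zl[0])&(P[...,2]<zl[1])).astype(np.uint8)
    n,l,s,_=cv2.connectedComponentsWithStats(w)
    for k in range(1,n):
        if s[k,4]>60: Q=P[l==k]; print(nm,s[k],Q.mean(0).round(4),rect(Q))
for col in('green','red'):
    m=seg(im,P,col,(.36,.56,.04,.17)); Q=P[m]; print(col,len(Q),Q.mean(0).round(4),np.percentile(Q[:,2],[5,50,95]).round(4),rect(Q))
E
```

```text
[0.45547648 0.0975101  0.24620493] [ 3.14098903e+00 -3.91692858e-04 -3.19640084e-01]
plate [194  88  47  26 814] [0.5501 0.1408 0.0076] (array([547.3, 142.8]), array([25.3, 54.3]), 0.0)
plate [ 243  117   50  101 4208] [0.4605 0.1134 0.0076] (array([461.9, 113.3]), array([ 56. , 120.4]), 73.3)
blocktop [252 124  28  14 374] [0.5072 0.0995 0.0415] (array([507.5,  99.9]), array([29.1, 13.7]), 71.8)
green 360 [0.5046 0.1034 0.0621] [0.0396 0.0416 0.2677] (array([499.6, 124.2]), array([40.6, 76.4]), 33.8)
red 208 [0.4715 0.1109 0.024 ] [0.0066 0.0079 0.0101] (array([471.7, 109.3]), array([28.7, 32.6]), 43.0)
```

View pics/w2.png

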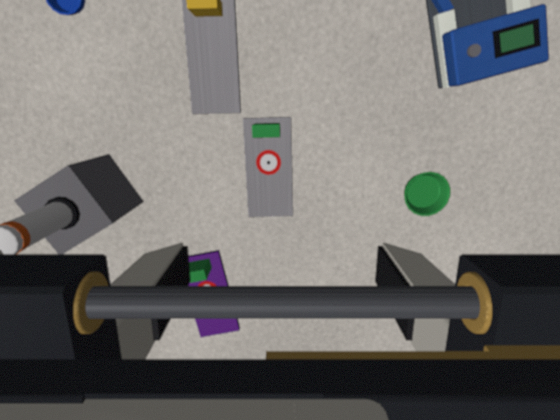

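The plate measures 120x56 mm with its centre at (0.462,0.1133) and axis at 163.3°. The block is at (0.507,0.0998), which is consistent. Now descending to grasp the block.

Call:
send_rows([
  [0.65,0.026,0.001,-0.03,0.015],
  [0.65,0.026,0.001,-0.03,0.013],
  [0.65,0,0,-0.045,0],
  [0.65,0,0,-0.045,0],
  [0.65,0,0,0,0],
])

```text
time: 2.8
tool_pos: [0.5037, 0.0984, 0.0907]
tool_rot: [3.137, 0.012, -0.294]
contact_force: [-0.6, -0.5, 0.9]
opening: 0.0611
grip_force: 0.0
```

Call:
send_rows([
  [0.65,0,0,-0.04,0],
  [0.65,0,0,-0.025,0],
  [0.65,0,0,-0.015,0],
  [0.65,0,0,0,0],
])

```text
time: 3.2
tool_pos: [0.5077, 0.0994, 0.0162]
tool_rot: [3.141, 0.001, -0.293]
contact_force: [-0.2, 0.1, 0.1]
opening: 0.06
grip_force: 0.0
```

Call:
send_rows([
  [0,0,0,-0.003,0],
  [0,0,0,0,0],
  [0,0,0,0,0],
  [0,0,0,0,0],
  [0,0,0,0,0],
], grip_force=40)

```text
time: 3.7
tool_pos: [0.508, 0.1005, 0.0139]
tool_rot: [-3.141, -0.001, -0.291]
contact_force: [-0.8, -0.7, 5.3]
opening: 0.0291
grip_force: 40.0
```

Call:
send_rows([
  [0,0,0,0,0],
  [0,0,0,0.01,0],
  [0,0,0,0.02,0],
  [0,0,0,0.02,0],
  [0,0,0,0,0],
])

```text
time: 4.2
tool_pos: [0.5093, 0.1008, 0.0656]
tool_rot: [-3.14, -0.005, -0.291]
contact_force: [-0.4, 0.6, -1.9]
opening: 0.0295
grip_force: 40.0
```

Call:
send_rows([
  [0,0,0,0.045,0],
  [0,0,0,0.04,0],
  [0,0.0247,-0.0373,0,0.034],
  [0,0.0247,-0.0373,0,0.034],
  [0,0.0247,-0.0373,0,0.034],
])

```text
time: 4.7
tool_pos: [0.582, -0.0123, 0.1477]
tool_rot: [-3.142, 0.0, -0.187]
contact_force: [0.4, -0.3, -2.3]
opening: 0.0293
grip_force: 40.0
```

Call:
send_rows([
  [0,0.0247,-0.0373,0,0.034],
  [0,0.0247,-0.0373,0,0.034],
  [0,0.0247,-0.0373,0,0.034],
  [0,0.0247,-0.0373,0,0.034],
  [0,0,0,0,0],
])

```text
time: 5.2
tool_pos: [0.6815, -0.1659, 0.145]
tool_rot: [3.14, 0.001, -0.057]
contact_force: [-1.4, 0.2, -2.7]
opening: 0.0292
grip_force: 40.0
```

Call:
send_rows([
  [0,0,0,-0.03,0],
  [0,0,0,-0.03,0],
  [0,0,0,-0.02,0],
  [0,0,0,0,0],
  [0,0,0,0,0],
])

```text
time: 5.7
tool_pos: [0.6802, -0.16, 0.0678]
tool_rot: [-3.141, 0.001, -0.053]
contact_force: [0.2, 0.3, -2.0]
opening: 0.0289
grip_force: 40.0
```

```bash
python3 - <<'E'
from m import *
im,d,P,K,C=grab("wrist"); save("w3",im); np.savez("w3.npz",im=im,P=P,K=K,C=C)
s=observe();print(s["tool_pos"],s["tool_rot"])
im2,_,P2,*_=grab("top"); np.savez("t3.npz",im=im2,P=P2)
a=np.hstack([im,im2[150:360,250:530].repeat(2,0).repeat(2,1)]); a=cv2.resize(a,(800,300)); save("c3",a)
for z,Pp in(("w",P),("t",P2)):
  w=(Pp[...,0]>.6)&(Pp[...,0]<.74)&(Pp[...,1]>-.13)&(Pp[...,1]<-.03)&(Pp[...,2]>.065)&(Pp[...,2]<.09)
  print(z,w.sum(),rect(Pp[w]) if w.sum()>5 else '', Pp[w][:,2].max() if w.sum() else '')
E
```

```text
[ 0.6809344  -0.16039339  0.06907678] [ 3.14119133e+00 -1.29612090e-03 -5.30042457e-02]
w 0  
t 0
```

View pics/c3.png

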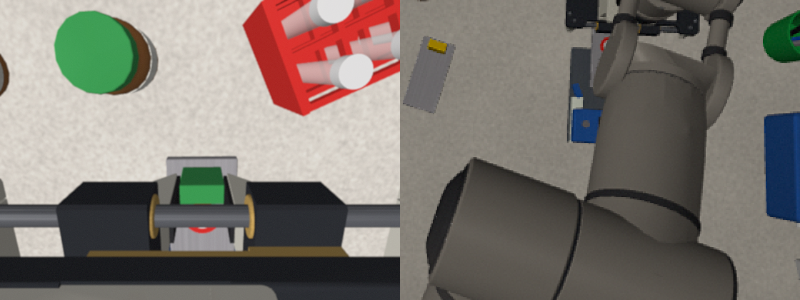

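The plate is held level and square with the block centred, and the jar is well clear. Lowering to just above the floor, then advancing.

Call:
send_rows([
  [0,0,0,-0.025,0],
  [0,0,0,-0.017,0],
  [0,0,0,0,0],
  [0,-0.01,0.0005,0,0],
  [0,-0.01,0.0005,0,0],
])

```text
time: 6.3
tool_pos: [0.6616, -0.1598, 0.0283]
tool_rot: [3.141, -0.004, -0.053]
contact_force: [0.8, 0.4, -1.3]
opening: 0.0293
grip_force: 40.0
```

Call:
send_rows([
  [0,-0.01,0.0005,0,0],
  [0,0,0,-0.002,0],
  [0,0,0,0,0],
])

```text
time: 6.6
tool_pos: [0.6513, -0.1592, 0.0256]
tool_rot: [3.141, -0.002, -0.053]
contact_force: [1.1, 1.1, -0.8]
opening: 0.0292
grip_force: 40.0
```

Call:
send_rows([
  [0,0,0,-0.002,0],
  [0,-0.01,0.0005,0,0],
  [0,-0.01,0.0005,0,0],
  [0,-0.01,0.0005,0,0],
  [0,0,0,0,0],
])

```text
time: 7.1
tool_pos: [0.62, -0.1575, 0.0223]
tool_rot: [3.142, 0.001, -0.053]
contact_force: [-1.3, 1.2, -0.8]
opening: 0.0293
grip_force: 40.0
```

Call:
send_rows([
  [0,-0.006,0.0003,0,0],
  [0,-0.004,0.0002,0,0],
  [0,-0.002,0.0001,0,0],
  [0,0,0,0,0],
])

```text
time: 7.5
tool_pos: [0.6082, -0.1569, 0.0221]
tool_rot: [3.142, 0.0, -0.053]
contact_force: [-0.4, 1.1, -1.1]
opening: 0.0291
grip_force: 40.0
```

Call:
send_rows([
  [0,-0.001,0,0,0],
  [0,-0.001,0,0,0],
  [0,-0.001,0,0,0],
  [0,0,0,0,0],
])

```text
time: 7.9
tool_pos: [0.6075, -0.1574, 0.0232]
tool_rot: [3.141, -0.005, -0.054]
contact_force: [5.9, 1.1, 0.7]
opening: 0.0293
grip_force: 40.0
```

Call:
send_rows([
  [0,-0.001,0,-0.001,0],
  [0,-0.001,0,0,0],
  [0,0,0,0,0],
])

```text
time: 8.2
tool_pos: [0.6075, -0.1577, 0.0232]
tool_rot: [3.14, -0.01, -0.054]
contact_force: [9.8, 2.1, 2.9]
opening: 0.0293
grip_force: 40.0
```

Call:
send_rows([
  [0,0.002,0,0,0],
  [0.65,0,0,0,0],
  [0.65,0,0,0,0],
  [0.65,0,0,0,0],
  [0.65,0,0,0,0],
])

```text
time: 8.7
tool_pos: [0.6049, -0.1569, 0.0209]
tool_rot: [-3.142, 0.001, -0.053]
contact_force: [0.5, -0.4, -0.8]
opening: 0.0564
grip_force: 0.0
```

Call:
send_rows([
  [0.65,0,0,0.03,0],
  [0.65,0,0,0.045,0],
  [0.65,0,0,0.045,0],
  [0.65,0,0,0.045,0],
  [0.65,-0.03,0,0.03,0],
])

```text
time: 9.2
tool_pos: [0.5776, -0.1574, 0.2192]
tool_rot: [3.14, -0.005, -0.052]
contact_force: [0.2, -0.4, 0.3]
opening: 0.0599
grip_force: 0.0
```

Call:
send_rows([
  [0.65,-0.03,0,0,0],
  [0.65,0,0,0,0],
  [0.65,0,0,0,0],
])

```text
time: 9.5
tool_pos: [0.5452, -0.157, 0.2164]
tool_rot: [3.141, -0.0, -0.054]
contact_force: [0.3, -0.4, 0.5]
opening: 0.0598
grip_force: 0.0
```

```bash
python3 - <<'E'
from m import *
im,d,P,K,C=grab("wrist"); save("w4",im); np.savez("w4.npz",im=im,P=P,K=K,C=C)
s=observe();print(s["tool_pos"],s["tool_rot"])
B=(P[...,0]>.45)&(P[...,0]<.7)&(P[...,1]>-.22)&(P[...,1]<-.09)
for nm,zl in (('plate',(.0135,.021)),('blocktop',(.045,.055)),('cover',(.038,.046))):
    w=(B&(P[...,2]>zl[0])&(P[...,2]<zl[1])).astype(np.uint8)
    n,l,st,_=cv2.connectedComponentsWithStats(w)
    for k in range(1,n):
        if st[k,4]>150: Q=P[l==k]; print(nm,st[k],Q.mean(0).round(4),rect(Q))
m=seg(im,P,'red',(.5,.6,-.2,-.1)); Q=P[m]; print('red',len(Q),Q.mean(0).round(4),rect(Q))
E
```

```text
[ 0.54569637 -0.15704693  0.21602387] [ 3.14157078e+00 -1.05881378e-04 -5.34930349e-02]
plate [ 253  106   71   78 4037] [ 0.5747 -0.1608  0.016 ] (array([ 578.8, -165.2]), array([74.2, 81.3]), 86.9)
plate [234 141  18  43 530] [ 0.5611 -0.1154  0.018 ] (array([ 563.6, -115.6]), array([17.6, 45.2]), 87.9)
blocktop [264 113  32  15 471] [ 0.6071 -0.1576  0.0496] (array([ 607. , -157.6]), array([29.8, 13.1]), 86.9)
cover [ 234  186   90   51 4396] [ 0.5142 -0.1519  0.0427] (array([ 513. , -151.3]), array([94. , 55.1]), 87.0)
red 242 [ 0.5688 -0.1552  0.0168] (array([ 564.7, -145.3]), array([28.4, 49.9]), 20.5)
```

View pics/w4.png

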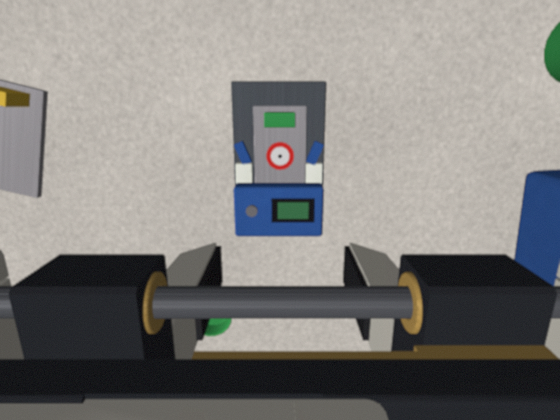

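The plate is seated. The block is at (0.607,-0.1576), within 1 mm of where it should be, and the 10 N reaction confirms the stop. The ring dot at (280,156) puts the spot at about (0.568,-0.1554). Next is the probe.

Call:
send_rows([
  [0.65,-0.01,0.042,0.006,0],
  [0.65,-0.01,0.042,0.006,0],
  [0.65,-0.01,0.042,0.006,0],
  [0.65,-0.01,0.042,0.006,0],
  [0.65,-0.01,0.042,0.006,0],
])

```text
time: 10.05
tool_pos: [0.4956, 0.0549, 0.2457]
tool_rot: [-3.142, 0.001, -0.053]
contact_force: [0.6, 0.9, 0.6]
opening: 0.0597
grip_force: 0.0
```

Call:
send_rows([
  [0.65,-0.01,0.042,0.006,0],
  [0.65,-0.01,0.042,0.006,0],
  [0.65,-0.01,0.042,0.006,0],
  [0.65,-0.01,0.042,0.006,0],
  [0.65,-0.01,0.042,0.006,0],
])

```text
time: 10.55
tool_pos: [0.4454, 0.2653, 0.2757]
tool_rot: [3.141, 0.001, -0.053]
contact_force: [0.2, 0.6, -0.5]
opening: 0.0599
grip_force: 0.0
```

Call:
send_rows([
  [0.8,-0.01,0.042,0,0],
  [0.8,0,0,0,0],
  [0.8,0,0,0,0],
])

```text
time: 10.85
tool_pos: [0.4354, 0.3061, 0.2751]
tool_rot: [3.14, 0.001, -0.05]
contact_force: [-0.0, -1.2, 0.6]
opening: 0.0733
grip_force: 0.0
```

```bash
python3 - <<'E'
from m import *
from scipy.optimize import least_squares
im,d,P,K,C=grab("wrist"); save("w5",im); np.savez("w5.npz",im=im,P=P,K=K,C=C)
s=observe();print(s["tool_pos"],s["tool_rot"])
B=(P[...,0]>.38)&(P[...,0]<.58)&(P[...,1]>.22)&(P[...,1]<.42)
for nm,zl in (('stand',(.082,.0875)),('top',(.163,.172))):
    w=(B&(P[...,2]>zl[0])&(P[...,2]<zl[1])).astype(np.uint8)
    n,l,st,_=cv2.connectedComponentsWithStats(w)
    for k in range(1,n):
        if st[k,4]>100: Q=P[l==k]; print(nm,st[k],Q.mean(0).round(4),rect(Q))
def fit(P,lab):
    w=(P[...,0]>.44)&(P[...,0]<.54)&(P[...,1]>.26)&(P[...,1]<.37)&(P[...,2]>.10)&(P[...,2]<.16)
    Q=P[w][:,:2]
    if len(Q)<20: return
    f=least_squares(lambda c:np.hypot(*(Q-c).T)-.013,[.488,.315],loss='soft_l1',f_scale=.002)
    print(lab,len(Q),f.x.round(4),np.abs(f.fun).mean())
fit(P,'w')
for n in('top0','side0','w2'): fit(np.load(n+'.npz')['P'],n)
E
```

```text
[0.43568263 0.3051217  0.27528988] [ 3.14033382e+00  1.03476679e-03 -5.22927345e-02]
stand [ 225   75   85   87 3811] [0.4989 0.3167 0.0846] (array([497.3, 317.3]), array([70.1, 70. ]), 12.4)
top [249 107  32  33 815] [0.4976 0.3173 0.1664] (array([497.3, 317.4]), array([25. , 24.8]), 43.5)
w 25 [0.4974 0.3175] 0.00021087149819172036
top0 49 [0.4978 0.3168] 0.00028958440559498496
side0 497 [0.4971 0.3172] 0.0005474787395148712
w2 1448 [0.4972 0.3176] 0.0003844855624707986
```

View pics/w5.png

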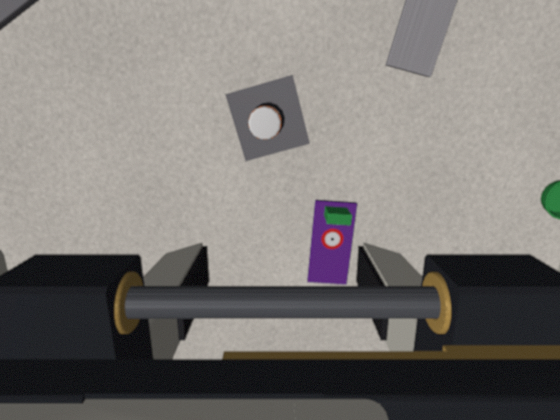

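The stand is square at (267,118) with the probe top at (265,122). Four views agree on the probe at (0.4973,0.3174), with its top at 0.167. Now grasping.

Call:
send_rows([
  [0.8,0.031,0.006,-0.02,0],
  [0.8,0.031,0.006,-0.02,0],
  [0.8,0,0,0,0],
  [0.8,0,0,-0.04,0],
  [0.8,0,0,0,0],
])

```text
time: 11.4
tool_pos: [0.4952, 0.3146, 0.1918]
tool_rot: [3.137, 0.009, -0.055]
contact_force: [-1.2, -0.8, -1.2]
opening: 0.0731
grip_force: 0.0
```

Call:
send_rows([
  [0.8,0,0,-0.04,0],
  [0.8,0,0,-0.03,0],
  [0.8,0,0,-0.014,0],
  [0.8,0,0,0,0],
  [0.8,0,0,0,0],
])

```text
time: 11.9
tool_pos: [0.4982, 0.317, 0.114]
tool_rot: [-3.141, -0.002, -0.054]
contact_force: [-0.3, -0.9, 0.6]
opening: 0.0734
grip_force: 0.0
```

Call:
send_rows([
  [0,0,0,-0.002,0],
  [0,0,0,0,0],
  [0,0,0,0,0],
  [0,0,0,0,0],
  [0,0,0,0,0],
], grip_force=30)

```text
time: 12.4
tool_pos: [0.4975, 0.3171, 0.1104]
tool_rot: [-3.142, -0.0, -0.053]
contact_force: [-0.3, -0.3, -0.8]
opening: 0.0376
grip_force: 0.0
```

Call:
send_rows([
  [0,0,0,0,0],
  [0,0,0,0,0],
  [0,0,0,0,0],
])

```text
time: 12.7
tool_pos: [0.4974, 0.3171, 0.1101]
tool_rot: [3.142, 0.0, -0.053]
contact_force: [-0.5, 1.1, 0.8]
opening: 0.0253
grip_force: 30.0
```

Call:
send_rows([
  [0,0,0,0.015,0],
  [0,0,0,0.03,0],
  [0,0,0,0.03,0],
  [0,0,0,0.03,0],
  [0,0,0,0,0],
])

```text
time: 13.2
tool_pos: [0.4993, 0.318, 0.2195]
tool_rot: [-3.138, -0.007, -0.053]
contact_force: [-0.1, -0.5, -1.4]
opening: 0.0252
grip_force: 30.0
```

Call:
send_rows([
  [0,0,0,0,0],
  [0,0,0,0,0],
  [0,0,0,0,0],
])

```text
time: 13.5
tool_pos: [0.4967, 0.3167, 0.2134]
tool_rot: [3.14, 0.003, -0.053]
contact_force: [0.7, 0.1, -2.0]
opening: 0.0258
grip_force: 30.0
```

Call:
send_rows([
  [0,0.005,-0.03,0,0],
  [0,0.006,-0.042,0,0],
  [0,0.006,-0.042,0,0],
  [0,0.006,-0.042,0,0],
  [0,0.006,-0.042,0,0],
])

```text
time: 14.0
tool_pos: [0.526, 0.1175, 0.2141]
tool_rot: [3.141, 0.002, -0.053]
contact_force: [0.9, -0.1, -1.2]
opening: 0.0255
grip_force: 30.0
```

Call:
send_rows([
  [0,0.006,-0.042,0,0],
  [0,0.006,-0.042,0,0],
  [0,0.006,-0.042,0,0],
  [0,0.006,-0.042,0,0],
  [0,0.006,-0.042,0,0],
])

```text
time: 14.5
tool_pos: [0.556, -0.0926, 0.2141]
tool_rot: [-3.141, 0.002, -0.053]
contact_force: [-0.4, -0.1, -1.6]
opening: 0.0255
grip_force: 30.0
```

Call:
send_rows([
  [0,0.006,-0.042,0,0],
  [0,0.006,-0.022,0,0],
  [0,0,0,0,0],
  [0,0,0,0,0],
  [0,0,0,0,0],
])

```text
time: 15.0
tool_pos: [0.5681, -0.1537, 0.2146]
tool_rot: [-3.141, 0.001, -0.052]
contact_force: [-0.0, 0.2, -1.6]
opening: 0.0256
grip_force: 30.0
```

```bash
python3 - <<'E'
from m import *
im,d,P,K,C=grab("side"); s=observe(); print(s["tool_pos"])
Ci=np.linalg.inv(C)
def pr(p):
    q=Ci[:3,:3]@p+Ci[:3,3]; return (K[0,0]*q[0]/-q[2]+K[0,2], -K[1,1]*q[1]/-q[2]+K[1,2])
t=np.array(s["tool_pos"]); g=t+[0,0,.019]; c=np.array([.4973,.3174,.085])-np.array([.4974,.3171,.1101])+t
for nm,p in dict(handletop=c+[0,0,.082],tip=c-[0,0,.072],spot=np.array([.568,-.1555,.016])).items(): print(nm,np.round(pr(p),1),p.round(4))
u,v=map(int,pr(np.array([.568,-.1555,.06])))
a=cv2.resize(im[v-60:v+45,u-70:u+70],None,fx=5,fy=5,interpolation=cv2.INTER_CUBIC); save("c6",a); print("crop origin",u-70,v-60)
E
```

```text
[ 0.56819172 -0.15362585  0.21489849]
handletop [312.5  98.9] [ 0.5681 -0.1533  0.2718]
tip [310.9 163.1] [ 0.5681 -0.1533  0.1178]
spot [310.2 200. ] [ 0.568  -0.1555  0.016 ]
crop origin 240 124
```

View pics/c6.png

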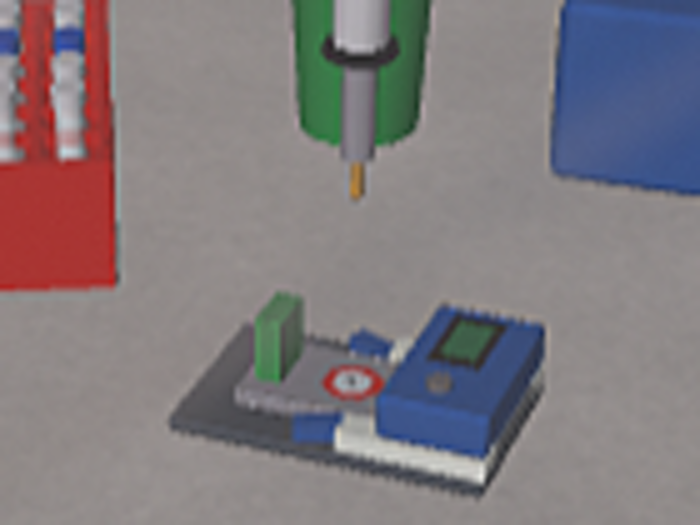

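The tip at (311,164) and ring at (310,200) match the predictions to within 1 px, and the probe is upright. Now descending.

Call:
send_rows([
  [0,0,-0.002,-0.02,0],
  [0,0,0,-0.03,0],
  [0,0,0,-0.025,0],
  [0,0,0,-0.015,0],
  [0,0,0,0,0],
])

```text
time: 15.55
tool_pos: [0.567, -0.1551, 0.1229]
tool_rot: [-3.14, 0.005, -0.052]
contact_force: [-0.1, -0.0, -0.9]
opening: 0.0257
grip_force: 30.0
```

Call:
send_rows([
  [0,0,0,0,0],
  [0,0,0,0,0],
])

```text
time: 15.75
tool_pos: [0.5692, -0.1568, 0.1266]
tool_rot: [3.141, -0.002, -0.053]
contact_force: [0.6, 0.0, -1.4]
opening: 0.0258
grip_force: 30.0
```

Call:
send_rows([
  [0,0,0,-0.004,0],
  [0,0,0,-0.004,0],
  [0,0,0,-0.002,0],
  [0,0,0,0,0],
  [0,0,0,0,0],
])

```text
time: 16.25
tool_pos: [0.5684, -0.157, 0.1151]
tool_rot: [3.142, 0.0, -0.053]
contact_force: [-0.2, -0.4, -1.0]
opening: 0.0255
grip_force: 30.0
```

Call:
send_rows([
  [0,0,0,-0.002,0],
  [0,0,0,-0.002,0],
  [0,0,0,0,0],
  [0,0,0,0,0],
])

```text
time: 16.65
tool_pos: [0.5686, -0.157, 0.1113]
tool_rot: [3.141, -0.0, -0.053]
contact_force: [0.8, -0.3, -0.2]
opening: 0.0254
grip_force: 30.0
```

Call:
send_rows([
  [0,0,0,-0.002,0],
  [0,0,0,-0.002,0],
  [0,0,0,-0.001,0],
  [0,0,0,0,0],
  [0,0,0,0,0],
])

```text
time: 17.15
tool_pos: [0.5685, -0.157, 0.1063]
tool_rot: [3.141, -0.0, -0.053]
contact_force: [0.8, 0.1, 1.2]
opening: 0.0254
grip_force: 30.0
```

```bash
python3 - <<'E'
from m import *
F=[];Z=[];X=[]
for i in range(8):
    im,d,P,K,C=grab("side"); s=observe(); F.append(s["contact_force"]);X.append(s["tool_pos"])
print(np.mean(F,0).round(2),np.mean(X,0).round(4),s["tool_rot"],s["grip_force"])
a=cv2.resize(im[130:235,240:380],None,fx=5,fy=5,interpolation=cv2.INTER_CUBIC); save("c7",a)
E
```

```text
[ 0.25 -0.18  1.13] [ 0.5685 -0.157   0.1062] [ 3.14140704e+00 -1.69462118e-04 -5.32250037e-02] 29.99348670244217
```

View pics/c7.png

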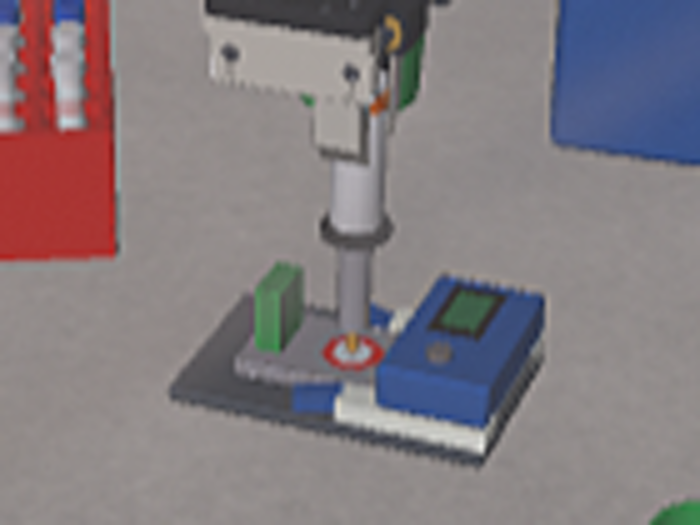

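The tip is inside the ring. Net push is about 2.4 N once the probe's weight is allowed for, which means roughly 6.2 mm of plunger travel. Handing in.

```bash
python3 -c "
from cell import hand_in
print(hand_in())"
```

```text
the job is handed in; nothing more can be done
None
```

The job is handed in, with no verdict returned: the plate is home in the warmer and let go, and the probe is held upright in the red ring, pressing at about 2.4 N (roughly 6 mm of its 14 mm plunger travel).

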